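Lock the knife chest and put its key away

TASK

Lock the green knife chest: turn the key that stands in its lid lock clockwise (seen from above) until you feel the bolt come fully home in the keeper, without forcing it. Then turn the key back to the one position where it comes out, feeling for it with gentle pulls only, draw the key out and put it upright, fully down, in its wooden stand, leaving the other things on the table alone.

Things in the scene. Friction and masses are not known exactly. Their poses are not given: they have to be found in the camera images.
- chest: Green steel chest, fixed. Origin at table height on the key's vertical turning axis. Lid top 70 mm above the table, lid x -78 to 128, y -103 to 203 mm from the origin. Dark lock case on the lid: x -46 to 28, y -44 to 26 mm, top 103 mm above the table. The key turns about z; clockwise from above = decreasing yaw. 'cw angle' below = chest yaw minus key yaw.
- keyhole (a point): Centre of the keyhole on the key's axis, at the top of the round steel face plate (radius 21 mm), 107 mm above the table. The slot in it, hidden by the key's collar, lets the key out at one cw angle only; this is unmarked and differs each time, -0.40 to 0.42 rad. The key passes if turned within about 0.08 rad of it.
- key: Double-bit key standing in the lock, 61.5 mm tall, 45 g. Origin under the tip, 88 mm above the table at the start; z up to the bow. From the tip: flat bit 20 (x) x 4.5 (y) x 12 mm, 4.5 mm round shank, collar 28 mm across at 20.5 to 25.5 mm, black flat bow 30 (x) x 9 (y) mm at 25.5 to 61.5 mm. It starts at cw angle 0.58 to 0.66 rad.
- key_bow (a point): Point in the key's bow, 48 mm above its tip: grip it here, clear of the collar, across its 9 mm thickness (key y). Turning takes about 0.04 N m; the bolt starts to move at cw angle 0.75 and stops hard, home, at 1.00 to 1.20, both up to 0.08 rad later for play. Turned back, the key leaves the bolt where it is.
- key_tip (a point): Underside of the key's tip. In the lock the bit has 0.75 mm of play all round (0.08 rad) and 3 mm of free lift before it meets the face plate from below; at the exit position the key lifts freely and is clear after 19 mm.
- faceplate (a joint): Lift of the sprung face plate round the keyhole, m: 0 at rest. It rises 1 mm for each 4 N with which the key is pulled against it from below, and it is damaged if it is pulled up by 4 mm (16 N).
- bolt: Steel bolt, 14 mm (x) x 65 mm (y) x 11 mm, sliding along the chest's +y out of the lock case and into the keeper. Origin at the underside of its leading (+y) end; at the start about 4 mm of it shows.
- bolt_tip (a point): Middle of the bolt's leading end.
- keeper: Small grey steel keeper on the lid, 32 x 12 x 21 mm, with a pocket for the bolt; axes as the chest's. Origin on the closed end of the pocket: the bolt is home when its end is at y = 0 in this frame, after a travel of 5 to 9 mm. Pressing the bolt on it with over 25 N (0.5 N m on the key) damages the lock.
- keeper_bottom (a point): Closed end of the keeper's pocket, level with the bolt's tip.
- stand: Wooden key stand fixed to the table, a block 70 x 70 x 45 mm, origin at the middle of its underside. In its top is one square hole 24 x 24 mm, 26 mm deep, in which the key hangs upright by its collar at any yaw (its tip then 24.5 mm above the table).
- stand_hole (a point): Centre of the stand's hole at its top, 45 mm above the table.
- mug: White mug, 80 mm across and 90 mm high, loose bystander; origin at its underside.
- tape: Roll of card tape, 72 mm across and 22 mm high, lying flat, loose bystander; origin at its underside.
- glue: White glue bottle, 44 mm across and 110 mm high, loose bystander; origin at its underside.
- brush: Paint brush lying on the chest's lid, on the +y side of the lock, loose bystander.
Mind the look-alikes: they are no part of the job. Leave any pink look-alike of the key alone.

How it is judged (in metres and radians):
On the way, in this order (a step that is already met when the one before it is completed fails the run):
1. the bolt is thrown fully home into the keeper (within 2 mm of the pocket's end) (y of bolt_tip in the frame of keeper above -0.002 m), for 0.2 s.
2. the key is drawn clear of the keyhole with the bolt still home (height (world z) of key_tip above 0.112 m and y of bolt_tip in the frame of keeper above -0.002 m), for 0.1 s.
At the end, for the whole second after the job is handed in: The bolt's end is within 2 mm of the closed end of the keeper's pocket; the key stands at rest in the stand's hole, its tip within 7 mm of the hole's axis and less than 30 mm above the table, upright within 0.2 rad (y of bolt_tip in the frame of keeper above -0.002 m and horizontal distance between key_tip and stand_hole below 0.007 m and height (world z) of key_tip below 0.03 m and angle between key's own z axis and vertical below 0.2 rad and linear speed of key below 0.01 m/s); the robot touches nothing.
It fails at once if the bolt is forced against the keeper with more than 25 N (contact force between bolt and keeper above 25 N).
It fails at once if the key is pulled so hard that the face plate lifts by 4 mm (16 N) (value of joint faceplate above 0.004 m).
It fails at once if a bystander is disturbed (mug, tape, glue bottle or brush moved more than 25 mm) (distance of any of mug, tape, glue, brush from where it was at the start of the episode above 0.025 m).
It also fails if it takes over 72 s, if anything falls off the work surface, if the arm or the gripper's body presses on something with over 40 N, if the wrist force passes 120 N, or if a joint passes its speed limit or range.

ROBOT

A 6-joint arm with a two-finger parallel gripper is mounted at the origin on the work surface. World frame = base frame: x ahead of the robot, y to its left, z up, the work surface at z = 0. Lengths are in m, angles in degrees, forces in N, time in s.
With the tool pointing down it reaches from about 0.25 to 0.725 m from the base axis. Payload 9.7 kg.
Tool frame: the origin (TCP) lies midway between the tips of the shut fingers; the grasp point (between the pads) lies robot.tcp_to_grasp behind it (robot.tcp_to_grasp is the distance from the TCP to the grasp point, in m); z points along the fingers, y is the line along which they close (so a half turn about z gives the same grasp; the last joint's range is limited). The gripper opens to 85 mm and grips with 20 to 120 N. Pads are 22 mm wide; open, the fingers measure 114 mm over their backs; the gripper's body (76 mm by 85 mm) begins 54 mm behind the grasp point. The pads swing forward as they close: fully open they stand 13 mm farther back than shut.
Start: joints at [75.63, 4.979, 10.078, 95.1, 0, 90], TCP at [0.136, 0.533, 0.231] pointing down, gripper open.
Joint ranges: [-179.16, 179.16], [-48.56, 103.87], [-65.8, 70.77], [-126.05, 130.52], [-82.76, 87.17], [-180, 180]. Speed limits (degrees/s): [127.2, 127.2, 147.25, 180, 180, 180].

INTERFACE

Orientations are given as a 3x3 rotation matrix whose columns are the frame's x, y, z axes.
In Python, from rig import monitor, cams, robot gives the robot as it stands.
- The arm moves only by the tool arm_command, never from a script. Its argument "motion" is a list of rows, each an object with "travel": the shift along the tool's x, y, z normalised to -1 to 1, where 1 is 20 cm, a list of three; "spin": the turn about the tool's z normalised to -1 to 1, where 1 is 45 degrees; "gripper": the opening in per cent of the stroke, from 0 (shut) to 100 (fully open). In form: [{"travel": [dx, dy, dz], "spin": spin, "gripper": gripper}, ...]. A call has 1 to 10 rows; each row is the pose to reach, as a shift and turn from the pose commanded when the call began, along the tool's axes at that moment; what a row does not reach only later rows make up. A row lasts 1/8 s, in which the tool goes at most 62.5 mm and 10.7 degrees, less where a joint would pass 70% of its speed; a pose out of reach is approached as far as the arm can. A call with a number of a shift or a turn outside -1 to 1 is refused whole. A call with a gripper value outside its range is refused whole. The fingers move at their own pace and stop on an object; "grip_force" is the grip in N (left out, the last holds). Time passes only in rows, so rows that repeat a pose let the fingers close. It gives the time, the measured TCP pose, the force, the opening and the grip force at its end, in the units of the state.
- monitor.sense(): the state, without advancing time (a new reading comes with each control period).
- cams.get_image(name): name is "side" or "top"; returns the picture (400x640x3 uint8, red, green, blue); there is no depth.
- cams.camera_info(name): a dict with "intrinsics" (3x3 intrinsics, pixels), "R" (3x3) and "t" (3): a world point X has camera coordinates R X + t. Camera axes: x right, y down, z forward; pixel columns grow to the right and rows downward; lengths in m; the calibration is good to about 2 mm. A picture is of the moment at which its call begins. camera_info takes no time and is no camera call.
- robot.finish_job(): hands the job in; it is judged then, once.
The state is a dict: "time_s": time; "joint_pos": joint angles; "dq": joint speeds; "tau": joint torques, N m; "eef_pos": TCP position; "eef_rot": TCP orientation; "wrist_force": force on the tool from outside, world axes, zero at the start; "ft_torque": the same for the moment, N m; "opening": opening from 0.0 (shut) to 1.0 (fully open); "gripper_force": force on a finger pad.
Only numpy, scipy, OpenCV 4.12 (cv2) and the standard library are available. Lean on these libraries where they do the work, as an engineer would, in place of code of your own. Each camera call takes 0.05 s, during which the arm holds its last target. There are 200 camera calls.

## Working session

There is one attempt and no reset: what is moved stays moved. The work goes in short steps, Python scripts to look and compute and a tool call to move; the robot and the scene stay as the last step left them, time stands still between calls to the robot, and variables do not carry over. Pictures are saved under pics/ and viewed, at most 10 in all, crops included, and the job is handed in when it is done.

Besides the shell and the picture viewer there is one more tool, called after "Request:" in YAML: its name, and indented under it one key for each argument. arm_command: Moves the arm, as the interface text tells. Its arguments: {"type":"object","properties":{"motion":{"type":"array","items":{"type":"object","properties":{"travel":{"type":"array","items":{"type":"number","minimum":-1,"maximum":1}},"spin":{"type":"number","minimum":-1,"maximum":1},"gripper":{"type":"number"}}}},"grip_force":{"type":"number"}},"required":["motion"]}

```bash
ls; mkdir -p pics; python3 - <<'E'
from rig import monitor,cams,robot
import cv2,numpy as np
for n in("top","side"):
    im=cams.get_image(n); cv2.imwrite(f"pics/{n}0.png",im[:,:,::-1]); c=cams.camera_info(n)
    print(n,np.round(c["intrinsics"],1).tolist(),np.round(c["R"],3).tolist(),np.round(c["t"],3))
    print("cam pos",-np.array(c["R"]).T@np.array(c["t"]))
s=monitor.sense();print(s,robot.tcp_to_grasp)
E
```

```text
pics
top [[373.5, 0.0, 316.3], [0.0, 373.5, 193.2], [0.0, 0.0, 1.0]] [[0.016, -1.0, 0.016], [-0.998, -0.017, -0.058], [0.058, -0.015, -0.998]] [-0.07   0.53   1.174]
cam pos [ 0.46230385 -0.04425614  1.20356517]
side [[368.6, 0.0, 317.7], [0.0, 368.6, 196.6], [0.0, 0.0, 1.0]] [[-0.721, -0.693, -0.02], [-0.459, 0.5, -0.734], [0.519, -0.52, -0.679]] [0.342 0.343 0.593]
cam pos [0.09679962 0.37372666 0.66063736]
{'time_s': 0.1, 'joint_pos': array([ 7.56295041e+01,  5.00825176e+00,  1.00371376e+01,  9.50975558e+01,
       -7.80470172e-04,  9.00009838e+01]), 'dq': array([ 0.12543772, -0.05884411,  0.08890246, -0.08925521,  0.02846268,
       -0.05691471]), 'tau': array([ 7.53616996e-05, -5.21562159e+01,  4.65653980e+01,  1.59489684e-02,
       -9.58799546e-05, -1.75680622e-06]), 'eef_pos': array([0.13645882, 0.53259482, 0.23063441]), 'eef_rot': array([[-9.68706836e-01,  2.48207543e-01, -2.84265601e-04],
       [ 2.48207706e-01,  9.68706137e-01, -1.16439723e-03],
       [-1.36423435e-05, -1.19851647e-03, -9.99999282e-01]]), 'wrist_force': array([ 0.14807718, -0.17191016, -0.46460928]), 'ft_torque': array([0.06311785, 0.00777176, 0.02169877]), 'gripper_force': 0.0, 'opening': 0.9984363217385633} 0.0187
```

View pics/top0.png

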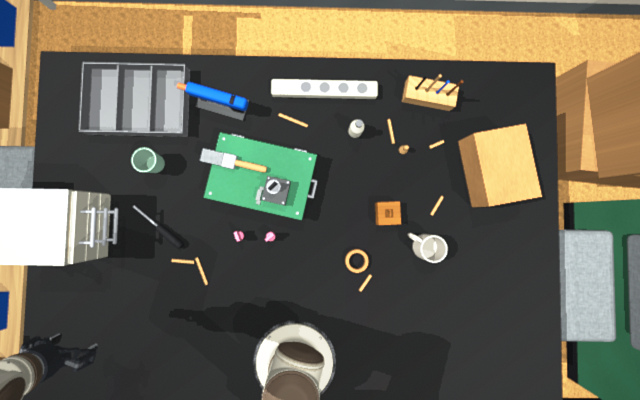

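View pics/side0.png

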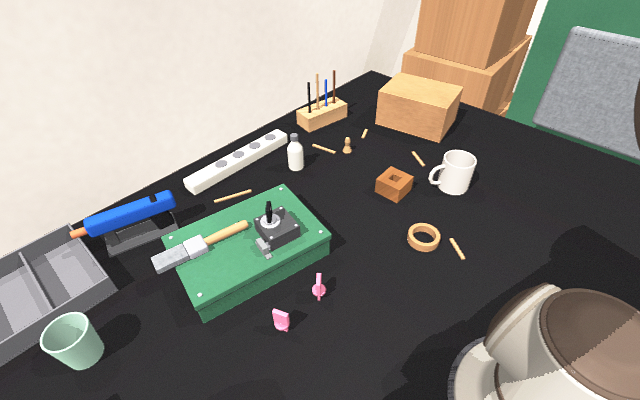

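Top view: the green chest is at about (262,175), with the lock and key at (273,187). The stand with its hole is at (388,213), the pink look-alikes are at (238,236) and (270,237), and the keeper is near (259,196). The black key bow in the lock (side view 268,210) matches the description. Next I'll measure and take a close crop.

```bash
cat > h.py <<'E'
import numpy as np,cv2
from rig import monitor,cams,robot
def ray(n,px,z):
    c=cams.camera_info(n);R=np.array(c["R"]);K=np.array(c["intrinsics"]);o=-R.T@np.array(c["t"])
    d=R.T@np.linalg.solve(K,[px[0],px[1],1.]);return o+d*(z-o[2])/d[2]
def proj(n,X):
    c=cams.camera_info(n);v=np.array(c["intrinsics"])@(np.array(c["R"])@np.array(X)+c["t"]);return v[:2]/v[2]
def tri(p1,p2):
    A=[];b=[]
    for n,p in(("top",p1),("side",p2)):
        a=ray(n,p,0);d=ray(n,p,1)-a;d/=np.linalg.norm(d);P=np.eye(3)-np.outer(d,d);A.append(P);b.append(P@a)
    return np.linalg.lstsq(np.vstack(A),np.hstack(b),rcond=None)[0]
E
python3 - <<'E'
from h import *
T=cv2.imread("pics/top0.png");S=cv2.imread("pics/side0.png")
hsv=cv2.cvtColor(T,cv2.COLOR_BGR2HSV)
def big(m):
    cs,_=cv2.findContours(m,0,2);return max(cs,key=cv2.contourArea)
g=cv2.inRange(hsv,(65,100,60),(90,255,255));g[:,:200]=0;g[:,330:]=0
c=big(cv2.morphologyEx(g,3,np.ones((9,9))))
pts=np.array([ray("top",p[0],.07)[:2] for p in c],np.float32)
r=cv2.minAreaRect(pts);print("lid",r,cv2.boxPoints(r).tolist())
o=cv2.inRange(hsv,(5,120,50),(20,255,255));m=np.zeros_like(o);m[195:230,370:405]=o[195:230,370:405]
c=big(m);pts=np.array([ray("top",p[0],.045)[:2] for p in c],np.float32);print("stand",cv2.minAreaRect(pts))
a=cv2.resize(T[165:215,240:310],None,fx=8,fy=8,interpolation=2)
b=cv2.resize(S[190:265,230:310],None,fx=7,fy=7,interpolation=2)
a=cv2.copyMakeBorder(a,0,525-400,0,0,0)[:, :];
cv2.imwrite("pics/ct.png",a);cv2.imwrite("pics/cs.png",b)
E
```

```text
lid ((0.5794072151184082, 0.11088915914297104), (0.3083929717540741, 0.2077544629573822), 77.9508285522461) [[0.4456298351287842, -0.018225714564323425], [0.6488072872161865, -0.06159467250108719], [0.7131845951080322, 0.2400040328502655], [0.5100071430206299, 0.28337299823760986]]
stand ((0.47211289405822754, -0.28467991948127747), (0.0744565799832344, 0.08106797933578491), 0.9585471749305725)
```

View pics/ct.png

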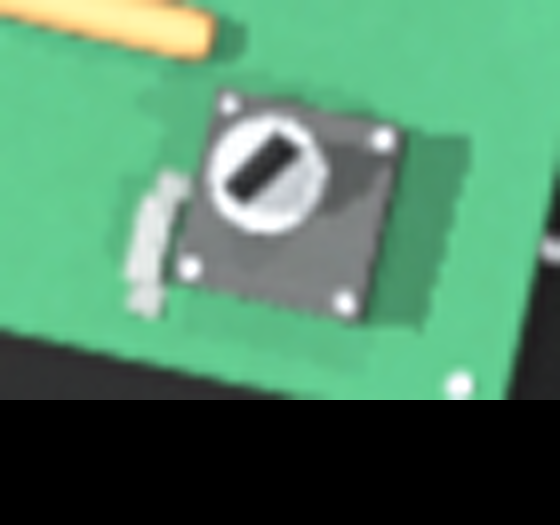

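View pics/cs.png

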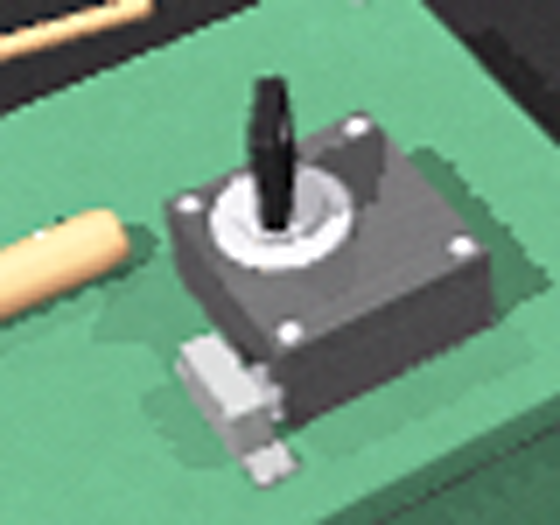

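The top crop shows the black bow centred at about (272.8,186) in the full image, running up and to the right. The face plate is centred at about (273.5,186.5). The side crop confirms one black key in the lock and the keeper beside the bolt. The pink pair are decoys.

```bash
cat >> h.py <<'E'
def need(X,yaw):
    """travel/spin units from the measured pose to TCP X with tool y axis at yaw (deg, mod 180)"""
    s=monitor.sense();R=np.array(s["eef_rot"]);d=R.T@(np.array(X)-s["eef_pos"])
    cur=np.degrees(np.arctan2(R[1,1],R[0,1]));sp=(cur-yaw+90)%180-90
    return np.round(d/.2,4),round(sp/45,4),"cur yaw",round(cur,2)
E
python3 - <<'E'
from h import *
T=cv2.imread("pics/top0.png");S=cv2.imread("pics/side0.png")
def blob(I,x0,x1,y0,y1,lo,hi):
    v=cv2.cvtColor(I,cv2.COLOR_BGR2HSV)[y0:y1,x0:x1]
    m=cv2.inRange(v,lo,hi);n,l,st,ce=cv2.connectedComponentsWithStats(m)
    i=1+np.argmax(st[1:,4]);ys,xs=np.nonzero(l==i);return np.c_[xs+x0,ys+y0].astype(np.float32)
k=blob(T,264,282,177,197,(0,0,0),(180,255,70));print(len(k),k.mean(0),cv2.minAreaRect(k))
w=[ray("top",p,.1495)[:2] for p in k];print("bow",np.mean(w,0),cv2.minAreaRect(np.array(w,np.float32)))
f=blob(T,262,284,175,200,(0,0,150),(180,60,255));h=cv2.convexHull(f);e=cv2.minEnclosingCircle(h);print("plate",e,ray("top",e[0],.107))
f=blob(S,255,287,210,235,(0,0,150),(180,60,255));e=cv2.fitEllipse(cv2.convexHull(f));print("plate side",e,ray("side",e[0],.107))
hs=blob(T,380,398,204,222,(0,0,0),(180,255,110));print("hole",len(hs),hs.mean(0),ray("top",hs.mean(0),.045))
print(need([.5445,.067,.2],42))
E
python3 -c "
import cv2;T=cv2.imread('pics/top0.png');S=cv2.imread('pics/side0.png')
cv2.imwrite('pics/st.png',cv2.hconcat([cv2.resize(T[193:233,368:408],None,fx=9,fy=9),cv2.resize(S[160:208,368:416],(360,360))]))"
```

```text
18 [272.16666 185.83333] ((272.25, 185.74998474121094), (1.4142134189605713, 7.77817440032959), 45.0)
bow [0.54248723 0.06544262] ((0.5427275896072388, 0.06521409004926682), (0.004010975826531649, 0.021935749799013138), 46.28158950805664)
plate ((272.0, 184.5), 9.394247055053711) [0.54963987 0.07044673 0.107     ]
plate side ((269.7123718261719, 220.6639404296875), (14.6964111328125, 20.22052764892578), 82.99090576171875) [0.54220464 0.07001253 0.107     ]Traceback (most recent call last):
  File "<stdin>", line 11, in <module>
  File "<stdin>", line 6, in blob
    return _wrapfunc(a, 'argmax', axis=axis, out=out, **kwds)
    return bound(*args, **kwds)
ValueError: attempt to get argmax of an empty sequence
```

View pics/st.png

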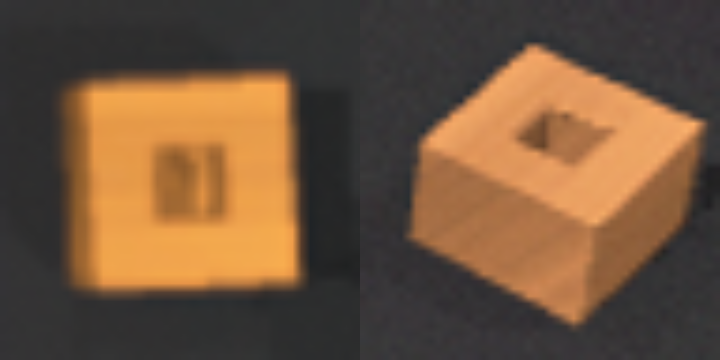

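The stand's hole is in its top face at about (388.9,212.8) in the top view and (394.7,177.4) in the side view.

```bash
python3 - <<'E'
from h import *
print("hole",ray("top",(388.9,212.8),.045),ray("side",(394.7,177.4),.045),tri((388.9,212.8),(394.7,177.4)))
print("key",ray("top",(272.5,185.9),.1495),"plate",ray("top",(273,186.1),.107))
print(need([.543,.066,.2],42.5))
E
```

```text
hole [ 0.47270545 -0.28768814  0.045     ] [ 0.47098003 -0.28575943  0.045     ] [ 0.47259994 -0.28830023  0.0425276 ]
key [0.54231297 0.0644998  0.1495    ] plate [0.54497505 0.06740442 0.107     ]
(array([-2.5482, -1.7552,  0.1553]), np.float64(0.7362), 'cur yaw', np.float64(75.63))
```

Request:
arm_command:
  motion:
    - {"travel": [-0.25, -0.17, 0], "spin": 0, "gripper": 60}
    - {"travel": [-0.5, -0.34, 0], "spin": 0, "gripper": 60}
    - {"travel": [-0.75, -0.5, 0], "spin": 0, "gripper": 60}
    - {"travel": [-1, -0.68, 0], "spin": 0, "gripper": 60}
    - {"travel": [-1, -0.68, 0], "spin": 0, "gripper": 60}

```text
time_s: 0.72
eef_pos: [0.2985, 0.3487, 0.2314]
eef_rot: [[-0.967, 0.254, 0.0], [0.254, 0.967, -0.0], [-0.0, -0.0, -1.0]]
wrist_force: [0.1, 0.7, 0.7]
opening: 0.601
gripper_force: 0.0
```

Request:
arm_command:
  motion:
    - {"travel": [-0.25, -0.17, 0], "spin": 0, "gripper": 50}
    - {"travel": [-0.5, -0.34, 0], "spin": 0, "gripper": 50}
    - {"travel": [-0.75, -0.5, 0], "spin": 0, "gripper": 50}
    - {"travel": [-1, -0.68, 0], "spin": 0, "gripper": 50}
    - {"travel": [-1, -0.68, 0], "spin": 0.2, "gripper": 50}
    - {"travel": [-1, -0.68, 0], "spin": 0.4, "gripper": 50}
    - {"travel": [-1, -0.68, 0], "spin": 0.6, "gripper": 50}
    - {"travel": [-1, -0.68, 0], "spin": 0.73, "gripper": 50}
    - {"travel": [-1, -0.68, 0], "spin": 0.73, "gripper": 50}

```text
time_s: 1.85
eef_pos: [0.4563, 0.1708, 0.231]
eef_rot: [[-0.68, 0.733, -0.001], [0.733, 0.68, -0.0], [0.0, -0.0, -1.0]]
wrist_force: [-0.2, -0.4, 1.4]
opening: 0.502
gripper_force: 0.0
```

```bash
python3 - <<'E'
from h import *
print(need([.5435,.066,.19],42.5),monitor.sense()["eef_pos"],monitor.sense()["joint_pos"])
E
```

```text
(array([-0.681 , -0.037 ,  0.2046]), np.float64(0.0084), 'cur yaw', np.float64(42.88)) [0.4562618  0.17084537 0.23097117] [ 2.05218506e+01 -3.58467973e+00  1.39457501e+00  9.50117605e+01
  1.08665011e-02  6.76450018e+01]
```

Request:
arm_command:
  motion:
    - {"travel": [-0.25, -0.014, 0], "spin": 0.008, "gripper": 45}
    - {"travel": [-0.5, -0.028, 0.05], "spin": 0.008, "gripper": 45}
    - {"travel": [-0.681, -0.037, 0.15], "spin": 0.008, "gripper": 45}
    - {"travel": [-0.681, -0.037, 0.2], "spin": 0.008, "gripper": 45}
    - {"travel": [-0.681, -0.037, 0.2], "spin": 0.008, "gripper": 45}

```text
time_s: 2.48
eef_pos: [0.5429, 0.0656, 0.1904]
eef_rot: [[-0.676, 0.737, -0.002], [0.737, 0.676, 0.0], [0.001, -0.001, -1.0]]
wrist_force: [0.8, -0.5, 0.6]
opening: 0.448
gripper_force: 0.0
```

```bash
python3 - <<'E'
from h import *
S=cams.get_image("side")
cv2.imwrite("pics/a.png",cv2.resize(S[130:270,200:340],None,fx=4,fy=4,interpolation=2)[:,:,::-1])
print(need([.5435,.066,.118],42.5),monitor.sense()["eef_pos"])
E
```

```text
(array([-0.0013,  0.0021,  0.3669]), np.float64(0.0006), 'cur yaw', np.float64(42.53)) [0.54305087 0.06588375 0.19138897]
```

View pics/a.png

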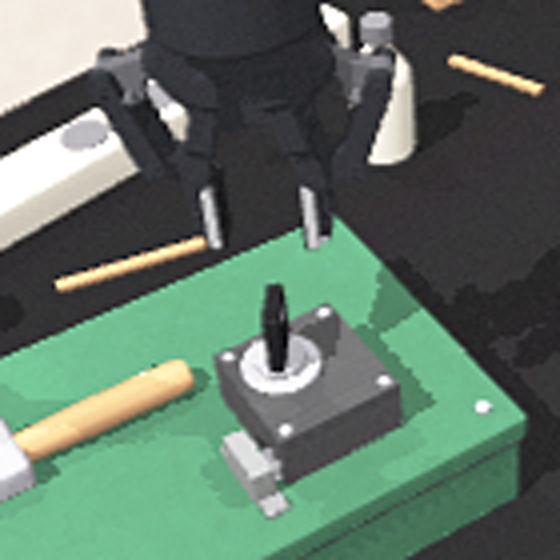

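The crop shows the open fingers straddling the bow, which stands at crop (275,330). I'm descending and closing gently.

Request:
arm_command:
  motion:
    - {"travel": [-0.001, 0.002, 0.15], "spin": 0, "gripper": 45}
    - {"travel": [-0.001, 0.002, 0.3], "spin": 0, "gripper": 45}
    - {"travel": [-0.001, 0.002, 0.365], "spin": 0, "gripper": 45}
    - {"travel": [-0.001, 0.002, 0.365], "spin": 0, "gripper": 30}
    - {"travel": [-0.001, 0.002, 0.365], "spin": 0, "gripper": 20}
    - {"travel": [-0.001, 0.002, 0.365], "spin": 0, "gripper": 10}
    - {"travel": [-0.001, 0.002, 0.365], "spin": 0, "gripper": 5}
    - {"travel": [-0.001, 0.002, 0.365], "spin": 0, "gripper": 0}
    - {"travel": [-0.001, 0.002, 0.365], "spin": 0, "gripper": 0}
    - {"travel": [-0.001, 0.002, 0.365], "spin": 0, "gripper": 0}
  grip_force: 30

```text
time_s: 3.78
eef_pos: [0.545, 0.0657, 0.1197]
eef_rot: [[-0.675, 0.738, 0.003], [0.738, 0.675, 0.001], [-0.001, 0.003, -1.0]]
wrist_force: [2.9, 3.7, 6.2]
opening: 0.098
gripper_force: 31.2
```

```bash
cat >> h.py <<'E'
def st():
    s=monitor.sense();R=s["eef_rot"];print(round(s["time_s"],2),"pos",np.round(s["eef_pos"],4),"yaw",round(np.degrees(np.arctan2(R[1,1],R[0,1])),2),"F",np.round(s["wrist_force"],2),"M",np.round(s["ft_torque"],3),"op",round(s["opening"],3),"gf",round(s["gripper_force"],1))
E
python3 -c "
from h import *
st()"
```

```text
3.77 pos [0.545  0.0657 0.1197] yaw 42.44 F [2.93 3.66 6.24] M [ 0.964 -0.724 -0.025] op 0.098 gf 31.2
```

Request:
arm_command:
  motion:
    - {"travel": [0, 0.005, -0.006], "spin": 0, "gripper": 0}
    - {"travel": [0, 0.005, -0.006], "spin": 0, "gripper": 0}
    - {"travel": [0, 0.005, -0.006], "spin": 0, "gripper": 0}

```text
time_s: 4.15
eef_pos: [0.545, 0.0658, 0.1198]
eef_rot: [[-0.675, 0.738, 0.001], [0.738, 0.675, 0.0], [-0.0, 0.001, -1.0]]
wrist_force: [3.3, 2.1, 2.8]
opening: 0.098
gripper_force: 30.7
```

```bash
python3 -c "
from h import *
st()"
```

```text
4.15 pos [0.545  0.0658 0.1198] yaw 42.42 F [3.31 2.07 2.75] M [ 0.483 -0.751  0.041] op 0.098 gf 30.7
```

Request:
arm_command:
  motion:
    - {"travel": [0, 0.003, -0.001], "spin": 0.1, "gripper": 0}
    - {"travel": [0, 0.003, -0.001], "spin": 0.2, "gripper": 0}
    - {"travel": [0, 0.003, -0.001], "spin": 0.3, "gripper": 0}
    - {"travel": [0, 0.003, -0.001], "spin": 0.4, "gripper": 0}
    - {"travel": [0, 0.003, -0.001], "spin": 0.4, "gripper": 0}

```text
time_s: 4.78
eef_pos: [0.545, 0.0659, 0.1197]
eef_rot: [[-0.414, 0.91, -0.0], [0.91, 0.414, -0.001], [-0.0, -0.0, -1.0]]
wrist_force: [1.0, -0.2, 3.5]
opening: 0.097
gripper_force: 30.8
```

```bash
python3 -c "
from h import *
st()"
```

```text
4.78 pos [0.545  0.0659 0.1197] yaw 24.44 F [ 1.01 -0.19  3.49] M [ 0.025 -0.348  0.027] op 0.097 gf 30.8
```

Request:
arm_command:
  motion:
    - {"travel": [0, 0, 0], "spin": 0.04, "gripper": 0}
    - {"travel": [0, 0, 0], "spin": 0.07, "gripper": 0}
    - {"travel": [0, 0, 0], "spin": 0.07, "gripper": 0}

```text
time_s: 5.15
eef_pos: [0.545, 0.066, 0.1197]
eef_rot: [[-0.363, 0.932, -0.0], [0.932, 0.363, -0.001], [-0.0, -0.0, -1.0]]
wrist_force: [-0.4, -1.8, 3.9]
opening: 0.103
gripper_force: 31.0
```

```bash
python3 -c "
from h import *
st()"
```

```text
5.15 pos [0.545  0.066  0.1197] yaw 21.26 F [-0.36 -1.78  3.86] M [-0.441  0.033 -0.031] op 0.103 gf 31.0
```

Request:
arm_command:
  motion:
    - {"travel": [0, 0, 0], "spin": 0.02, "gripper": 0}
    - {"travel": [0, 0, 0], "spin": 0.04, "gripper": 0}
    - {"travel": [0, 0, 0], "spin": 0.04, "gripper": 0}

```text
time_s: 5.52
eef_pos: [0.545, 0.066, 0.1197]
eef_rot: [[-0.333, 0.943, -0.0], [0.943, 0.333, -0.0], [-0.0, -0.001, -1.0]]
wrist_force: [-1.5, -3.4, 5.4]
opening: 0.099
gripper_force: 31.1
```

```bash
python3 -c "
from h import *
st()"
```

```text
5.53 pos [0.545  0.066  0.1197] yaw 19.43 F [-1.48 -3.4   5.38] M [-0.629  0.274  0.012] op 0.099 gf 31.1
```

Request:
arm_command:
  motion:
    - {"travel": [-0.004, -0.004, -0.004], "spin": 0.02, "gripper": 0}
    - {"travel": [-0.004, -0.004, -0.004], "spin": 0.04, "gripper": 0}
    - {"travel": [-0.004, -0.004, -0.004], "spin": 0.04, "gripper": 0}

```text
time_s: 5.9
eef_pos: [0.5447, 0.0655, 0.1201]
eef_rot: [[-0.303, 0.953, -0.0], [0.953, 0.303, 0.001], [0.001, -0.0, -1.0]]
wrist_force: [1.7, 3.0, -2.5]
opening: 0.096
gripper_force: 29.9
```

```bash
python3 -c "
from h import *
st()"
```

```text
5.9 pos [0.5447 0.0655 0.1201] yaw 17.66 F [ 1.74  2.98 -2.45] M [ 0.567 -0.734  0.034] op 0.096 gf 29.9
```

Request:
arm_command:
  motion:
    - {"travel": [0, 0, 0], "spin": 0.02, "gripper": 0}
    - {"travel": [0, 0, 0], "spin": 0.04, "gripper": 0}
    - {"travel": [0, 0, 0], "spin": 0.04, "gripper": 0}

```text
time_s: 6.28
eef_pos: [0.5447, 0.0652, 0.1205]
eef_rot: [[-0.273, 0.962, 0.0], [0.962, 0.273, 0.0], [0.0, 0.0, -1.0]]
wrist_force: [2.7, 3.0, -2.4]
opening: 0.099
gripper_force: 29.9
```

```bash
python3 -c "
from h import *
st()"
```

```text
6.28 pos [0.5447 0.0652 0.1205] yaw 15.85 F [ 2.67  2.95 -2.45] M [ 0.586 -0.773  0.084] op 0.099 gf 29.9
```

Request:
arm_command:
  motion:
    - {"travel": [0.001, 0.002, 0.002], "spin": 0.02, "gripper": 0}
    - {"travel": [0.001, 0.002, 0.002], "spin": 0.03, "gripper": 0}
    - {"travel": [0.001, 0.002, 0.002], "spin": 0.03, "gripper": 0}

```text
time_s: 6.65
eef_pos: [0.5449, 0.0654, 0.1204]
eef_rot: [[-0.25, 0.968, 0.0], [0.968, 0.25, -0.0], [-0.0, -0.0, -1.0]]
wrist_force: [-0.9, -0.1, 1.2]
opening: 0.103
gripper_force: 30.7
```

```bash
python3 -c "
from h import *
st()"
```

```text
6.65 pos [0.5449 0.0654 0.1204] yaw 14.51 F [-0.9  -0.1   1.25] M [0.089 0.094 0.063] op 0.103 gf 30.7
```

Request:
arm_command:
  motion:
    - {"travel": [0, 0, 0], "spin": 0.02, "gripper": 0}
    - {"travel": [0, 0, 0], "spin": 0.04, "gripper": 0}
    - {"travel": [0, 0, 0], "spin": 0.04, "gripper": 0}

```text
time_s: 7.02
eef_pos: [0.5449, 0.0654, 0.1201]
eef_rot: [[-0.22, 0.976, -0.0], [0.976, 0.22, -0.0], [-0.0, -0.0, -1.0]]
wrist_force: [-2.2, -1.5, 1.7]
opening: 0.106
gripper_force: 30.7
```

```bash
python3 -c "
from h import *
st()"
```

```text
7.03 pos [0.5449 0.0654 0.1201] yaw 12.7 F [-2.22 -1.52  1.7 ] M [-0.197  0.32   0.099] op 0.106 gf 30.7
```

Request:
arm_command:
  motion:
    - {"travel": [0, 0, 0], "spin": 0.02, "gripper": 0}
    - {"travel": [0, 0, 0], "spin": 0.03, "gripper": 0}
    - {"travel": [0, 0, 0], "spin": 0.03, "gripper": 0}

```text
time_s: 7.4
eef_pos: [0.5448, 0.0654, 0.12]
eef_rot: [[-0.197, 0.98, -0.0], [0.98, 0.197, -0.0], [-0.0, -0.0, -1.0]]
wrist_force: [-2.3, -1.2, 2.9]
opening: 0.102
gripper_force: 30.7
```

```bash
python3 -c "
from h import *
st()"
```

```text
7.4 pos [0.5448 0.0654 0.12  ] yaw 11.36 F [-2.26 -1.24  2.94] M [-0.318  0.559  0.037] op 0.102 gf 30.7
```

Request:
arm_command:
  motion:
    - {"travel": [0, -0.001, 0], "spin": 0.02, "gripper": 0}
    - {"travel": [0, -0.001, 0], "spin": 0.03, "gripper": 0}
    - {"travel": [0, -0.001, 0], "spin": 0.03, "gripper": 0}

```text
time_s: 7.78
eef_pos: [0.5447, 0.0654, 0.12]
eef_rot: [[-0.174, 0.985, -0.0], [0.985, 0.174, -0.0], [-0.0, -0.0, -1.0]]
wrist_force: [-1.5, -0.8, 1.9]
opening: 0.099
gripper_force: 30.6
```

```bash
python3 -c "
from h import *
st()"
```

```text
7.78 pos [0.5447 0.0654 0.12  ] yaw 10.01 F [-1.46 -0.78  1.86] M [-0.363  0.47   0.038] op 0.099 gf 30.6
```

Request:
arm_command:
  motion:
    - {"travel": [0, 0, 0], "spin": 0.02, "gripper": 0}
    - {"travel": [0, 0, 0], "spin": 0.03, "gripper": 0}
    - {"travel": [0, 0, 0], "spin": 0.03, "gripper": 0}

```text
time_s: 8.15
eef_pos: [0.5447, 0.0654, 0.12]
eef_rot: [[-0.151, 0.989, -0.0], [0.989, 0.151, -0.0], [-0.0, -0.0, -1.0]]
wrist_force: [-3.2, -1.9, 2.0]
opening: 0.104
gripper_force: 30.6
```

```bash
python3 -c "
from h import *
st()"
```

```text
8.15 pos [0.5447 0.0654 0.12  ] yaw 8.66 F [-3.25 -1.85  2.  ] M [-0.514  0.734  0.171] op 0.104 gf 30.6
```

Request:
arm_command:
  motion:
    - {"travel": [0, -0.001, 0], "spin": 0.01, "gripper": 0}
    - {"travel": [0, -0.001, 0], "spin": 0.01, "gripper": 0}

```text
time_s: 8.4
eef_pos: [0.5446, 0.0654, 0.12]
eef_rot: [[-0.143, 0.99, -0.0], [0.99, 0.143, -0.0], [-0.0, -0.0, -1.0]]
wrist_force: [-3.3, -2.0, 0.9]
opening: 0.1
gripper_force: 30.5
```

```bash
python3 -c "
from h import *
st()
S=cams.get_image('side')
cv2.imwrite('pics/b.png',cv2.resize(S[200:270,240:310],None,fx=8,fy=8,interpolation=2)[:,:,::-1]);st()"
```

```text
8.4 pos [0.5446 0.0654 0.12  ] yaw 8.21 F [-3.34 -2.    0.91] M [-0.371  0.471  0.059] op 0.1 gf 30.5
8.45 pos [0.5446 0.0654 0.12  ] yaw 8.22 F [-1.5  -1.97  0.96] M [-0.416  0.509  0.086] op 0.102 gf 30.5
```

View pics/b.png

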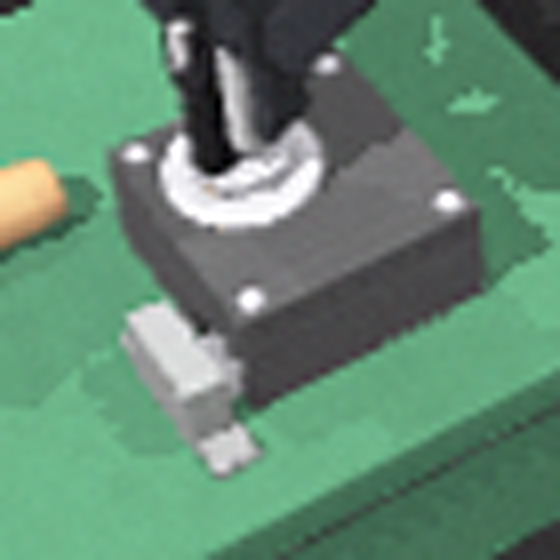

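The crop shows the key turned and the keeper at crop (190,360), but the bolt gap is too small to read. I'll go by torque, averaging several readings.

```bash
cat >> h.py <<'E'
def av(n=4):
    L=[]
    for i in range(n):
        cams.get_image("side");s=monitor.sense();R=s["eef_rot"]
        L.append(np.r_[s["eef_pos"],np.degrees(np.arctan2(R[1,1],R[0,1])),s["wrist_force"],s["ft_torque"]])
    m=np.mean(L,0);print(round(s["time_s"],2),"pos",np.round(m[:3],4),"yaw",round(m[3],2),"F",np.round(m[4:7],2),"M",np.round(m[7:],3),"op",round(s["opening"],3))
E
python3 -c "
from h import *
av()"
```

```text
8.65 pos [0.5446 0.0654 0.12  ] yaw 8.22 F [-1.97 -1.88  0.96] M [-0.469  0.474  0.152] op 0.099
```

Request:
arm_command:
  motion:
    - {"travel": [0, -0.001, 0], "spin": 0.015, "gripper": 0}
    - {"travel": [0, -0.001, 0], "spin": 0.02, "gripper": 0}
    - {"travel": [0, -0.001, 0], "spin": 0.02, "gripper": 0}

```text
time_s: 9.02
eef_pos: [0.5445, 0.0654, 0.12]
eef_rot: [[-0.127, 0.992, 0.0], [0.992, 0.127, 0.0], [-0.0, 0.0, -1.0]]
wrist_force: [0.1, -2.5, -0.6]
opening: 0.1
gripper_force: 30.4
```

```bash
python3 -c "
from h import *
av()"
```

```text
9.22 pos [0.5445 0.0654 0.1201] yaw 7.32 F [-0.84 -1.64 -0.25] M [-0.458  0.14   0.207] op 0.104
```

Request:
arm_command:
  motion:
    - {"travel": [0, 0, 0], "spin": 0.015, "gripper": 0}
    - {"travel": [0, 0, 0], "spin": 0.02, "gripper": 0}
    - {"travel": [0, 0, 0], "spin": 0.02, "gripper": 0}

```text
time_s: 9.6
eef_pos: [0.5444, 0.0654, 0.12]
eef_rot: [[-0.112, 0.994, -0.0], [0.994, 0.112, -0.0], [-0.0, -0.0, -1.0]]
wrist_force: [-0.6, -2.9, -0.8]
opening: 0.1
gripper_force: 30.4
```

```bash
python3 -c "
from h import *
av(6)"
```

```text
9.9 pos [0.5444 0.0654 0.1201] yaw 6.42 F [-0.21 -2.33 -0.51] M [-0.49   0.05   0.252] op 0.102
```

Torque climbs steadily from 0.09 to 0.25 N m over the last 3 degrees, so this is the hard stop and the bolt is home. Now I'll turn back towards the exit range.

Request:
arm_command:
  motion:
    - {"travel": [0, 0, 0], "spin": -0.15, "gripper": 0}
    - {"travel": [0, 0, 0], "spin": -0.3, "gripper": 0}
    - {"travel": [0, 0, 0], "spin": -0.45, "gripper": 0}
    - {"travel": [0, 0, 0], "spin": -0.6, "gripper": 0}
    - {"travel": [0, 0, 0], "spin": -0.75, "gripper": 0}
    - {"travel": [0, 0, 0], "spin": -0.9, "gripper": 0}
    - {"travel": [0, 0, 0], "spin": -0.98, "gripper": 0}
    - {"travel": [0, 0, 0], "spin": -0.98, "gripper": 0}

```text
time_s: 10.9
eef_pos: [0.5455, 0.0663, 0.1204]
eef_rot: [[-0.772, 0.635, 0.002], [0.635, 0.772, 0.002], [-0.001, 0.003, -1.0]]
wrist_force: [4.5, 2.1, -2.5]
opening: 0.1
gripper_force: 30.1
```

```bash
python3 -c "
from h import *
av(3)"
```

```text
11.05 pos [0.5455 0.0663 0.1203] yaw 50.53 F [ 4.28  2.38 -1.8 ] M [ 0.57  -1.078 -0.043] op 0.101
```

Request:
arm_command:
  motion:
    - {"travel": [-0.002, 0.005, -0.008], "spin": 0, "gripper": 0}
    - {"travel": [-0.002, 0.005, -0.014], "spin": 0, "gripper": 0}
    - {"travel": [-0.002, 0.005, -0.02], "spin": 0, "gripper": 0}
    - {"travel": [-0.002, 0.005, -0.02], "spin": 0, "gripper": 0}

```text
time_s: 11.55
eef_pos: [0.5455, 0.0663, 0.1238]
eef_rot: [[-0.772, 0.636, 0.0], [0.636, 0.772, 0.001], [0.0, 0.001, -1.0]]
wrist_force: [3.5, 4.0, -5.1]
opening: 0.102
gripper_force: 29.7
```

```bash
python3 -c "
from h import *
av(3)"
```

```text
11.7 pos [0.5455 0.0663 0.1238] yaw 50.53 F [ 3.9   4.34 -4.86] M [ 0.898 -0.901 -0.047] op 0.102
```

Request:
arm_command:
  motion:
    - {"travel": [0, 0.005, -0.002], "spin": -0.05, "gripper": 0}
    - {"travel": [0, 0.005, -0.002], "spin": -0.1, "gripper": 0}
    - {"travel": [0, 0.005, -0.002], "spin": -0.15, "gripper": 0}
    - {"travel": [0, 0.005, -0.002], "spin": -0.15, "gripper": 0}

```text
time_s: 12.2
eef_pos: [0.5458, 0.0668, 0.1239]
eef_rot: [[-0.841, 0.541, -0.001], [0.541, 0.841, 0.0], [0.001, -0.0, -1.0]]
wrist_force: [3.1, 3.2, -7.5]
opening: 0.102
gripper_force: 29.3
```

```bash
python3 -c "
from h import *
av(3)"
```

```text
12.35 pos [0.5458 0.0668 0.124 ] yaw 57.23 F [ 3.15  2.64 -7.74] M [ 0.709 -0.689 -0.053] op 0.104
```

Request:
arm_command:
  motion:
    - {"travel": [0, 0, 0], "spin": -0.05, "gripper": 0}
    - {"travel": [0, 0, 0], "spin": -0.1, "gripper": 0}
    - {"travel": [0, 0, 0], "spin": -0.1, "gripper": 0}

```text
time_s: 12.72
eef_pos: [0.5458, 0.0669, 0.1242]
eef_rot: [[-0.881, 0.474, -0.001], [0.474, 0.881, 0.0], [0.001, 0.0, -1.0]]
wrist_force: [2.4, 3.7, -8.7]
opening: 0.098
gripper_force: 29.2
```

```bash
python3 -c "
from h import *
av(3)"
```

```text
12.88 pos [0.5458 0.0668 0.1242] yaw 61.71 F [ 3.13  4.18 -8.52] M [ 0.969 -0.642 -0.084] op 0.102
```

Request:
arm_command:
  motion:
    - {"travel": [0.002, 0.004, 0.003], "spin": -0.05, "gripper": 0}
    - {"travel": [0.002, 0.004, 0.003], "spin": -0.1, "gripper": 0}
    - {"travel": [0.002, 0.004, 0.003], "spin": -0.1, "gripper": 0}

```text
time_s: 13.25
eef_pos: [0.546, 0.0673, 0.1241]
eef_rot: [[-0.915, 0.403, 0.0], [0.403, 0.915, -0.001], [-0.0, -0.001, -1.0]]
wrist_force: [1.3, 1.3, -5.5]
opening: 0.1
gripper_force: 29.6
```

```bash
python3 -c "
from h import *
av(3)"
```

```text
13.4 pos [0.546  0.0673 0.1241] yaw 66.19 F [ 1.2   1.19 -4.63] M [ 0.159 -0.317 -0.039] op 0.097
```

Request:
arm_command:
  motion:
    - {"travel": [0, 0, 0], "spin": -0.05, "gripper": 0}
    - {"travel": [0, 0, 0], "spin": -0.1, "gripper": 0}
    - {"travel": [0, 0, 0], "spin": -0.1, "gripper": 0}

```text
time_s: 13.78
eef_pos: [0.546, 0.0675, 0.1241]
eef_rot: [[-0.944, 0.33, 0.0], [0.33, 0.944, -0.0], [-0.0, -0.0, -1.0]]
wrist_force: [0.7, 0.2, -3.8]
opening: 0.101
gripper_force: 29.7
```

```bash
python3 -c "
from h import *
av(3)"
```

```text
13.93 pos [0.546  0.0675 0.124 ] yaw 70.7 F [ 1.47  0.88 -3.77] M [ 0.13  -0.327 -0.031] op 0.097
```

Request:
arm_command:
  motion:
    - {"travel": [0, 0, 0], "spin": -0.05, "gripper": 0}
    - {"travel": [0, 0, 0], "spin": -0.1, "gripper": 0}
    - {"travel": [0, 0, 0], "spin": -0.1, "gripper": 0}

```text
time_s: 14.3
eef_pos: [0.546, 0.0676, 0.124]
eef_rot: [[-0.967, 0.255, 0.0], [0.255, 0.967, 0.0], [-0.0, 0.0, -1.0]]
wrist_force: [1.7, 1.2, -4.6]
opening: 0.097
gripper_force: 29.8
```

```bash
python3 -c "
from h import *
av(3)"
```

```text
14.45 pos [0.546  0.0676 0.1239] yaw 75.2 F [ 1.63  1.25 -4.15] M [ 0.247 -0.366 -0.039] op 0.101
```

Request:
arm_command:
  motion:
    - {"travel": [0.002, 0.001, -0.004], "spin": 0, "gripper": 0}
    - {"travel": [0.002, 0.001, -0.004], "spin": -0.05, "gripper": 0}
    - {"travel": [0.002, 0.001, -0.004], "spin": -0.05, "gripper": 0}

```text
time_s: 14.82
eef_pos: [0.5457, 0.0678, 0.1244]
eef_rot: [[-0.976, 0.217, -0.0], [0.217, 0.976, -0.0], [0.0, -0.0, -1.0]]
wrist_force: [4.2, 1.1, -7.0]
opening: 0.096
gripper_force: 29.3
```

```bash
python3 -c "
from h import *
av(3)"
```

```text
14.97 pos [0.5457 0.0678 0.1245] yaw 77.46 F [ 3.46  0.9  -8.1 ] M [ 0.097 -0.911 -0.041] op 0.099
```

Request:
arm_command:
  motion:
    - {"travel": [0, 0, 0], "spin": -0.05, "gripper": 0}
    - {"travel": [0, 0, 0], "spin": -0.1, "gripper": 0}
    - {"travel": [0, 0, 0], "spin": -0.1, "gripper": 0}

```text
time_s: 15.35
eef_pos: [0.5457, 0.0679, 0.1245]
eef_rot: [[-0.99, 0.14, -0.0], [0.14, 0.99, 0.0], [0.0, 0.0, -1.0]]
wrist_force: [2.6, 0.3, -8.3]
opening: 0.1
gripper_force: 29.2
```

```bash
python3 -c "
from h import *
av(3)"
```

```text
15.5 pos [0.5457 0.0679 0.1246] yaw 81.96 F [ 4.18  1.24 -8.08] M [ 0.279 -0.984 -0.031] op 0.099
```

Request:
arm_command:
  motion:
    - {"travel": [0, 0, 0], "spin": -0.05, "gripper": 0}
    - {"travel": [0, 0, 0], "spin": -0.1, "gripper": 0}
    - {"travel": [0, 0, 0], "spin": -0.1, "gripper": 0}

```text
time_s: 15.88
eef_pos: [0.5459, 0.068, 0.1252]
eef_rot: [[-0.998, 0.061, 0.001], [0.061, 0.998, 0.0], [-0.001, 0.0, -1.0]]
wrist_force: [2.4, 0.4, -3.2]
opening: 0.097
gripper_force: 29.9
```

```bash
python3 -c "
from h import *
av(3)"
```

```text
16.02 pos [0.5458 0.068  0.1252] yaw 86.46 F [ 2.24  2.26 -1.93] M [ 0.427 -0.614  0.017] op 0.097
```

The plate let go at tool yaw 86 degrees: z rose and the pull fell to about 2 N. I'll turn slightly further and lift gently.

Request:
arm_command:
  motion:
    - {"travel": [-0.003, 0.003, 0], "spin": -0.04, "gripper": 0}
    - {"travel": [-0.003, 0.003, -0.005], "spin": -0.05, "gripper": 0}
    - {"travel": [-0.003, 0.003, -0.01], "spin": -0.05, "gripper": 0}
    - {"travel": [-0.003, 0.003, -0.01], "spin": -0.05, "gripper": 0}

```text
time_s: 16.52
eef_pos: [0.5462, 0.0683, 0.1267]
eef_rot: [[-1.0, 0.022, -0.0], [0.022, 1.0, -0.0], [0.0, -0.0, -1.0]]
wrist_force: [-0.3, -0.3, -1.5]
opening: 0.097
gripper_force: 30.3
```

```bash
python3 -c "
from h import *
av(3)"
```

```text
16.68 pos [0.5462 0.0683 0.1267] yaw 88.76 F [-0.69 -0.83 -1.27] M [-0.23   0.136 -0.011] op 0.099
```

Request:
arm_command:
  motion:
    - {"travel": [0, 0, -0.01], "spin": 0, "gripper": 0}
    - {"travel": [0, 0, -0.02], "spin": 0, "gripper": 0}
    - {"travel": [0, 0, -0.02], "spin": 0, "gripper": 0}

```text
time_s: 17.05
eef_pos: [0.5465, 0.0684, 0.1311]
eef_rot: [[-1.0, 0.021, 0.001], [0.021, 1.0, -0.0], [-0.001, -0.0, -1.0]]
wrist_force: [-0.5, -1.5, -0.3]
opening: 0.104
gripper_force: 30.5
```

```bash
python3 -c "
from h import *
av(2)"
```

```text
17.15 pos [0.5465 0.0684 0.131 ] yaw 88.77 F [-0.2  -1.47 -0.14] M [-0.364 -0.014  0.028] op 0.1
```

Request:
arm_command:
  motion:
    - {"travel": [0, 0, -0.01], "spin": 0, "gripper": 0}
    - {"travel": [0, 0, -0.02], "spin": 0, "gripper": 0}
    - {"travel": [0, 0, -0.02], "spin": 0, "gripper": 0}

```text
time_s: 17.52
eef_pos: [0.5464, 0.0685, 0.1349]
eef_rot: [[-1.0, 0.021, 0.0], [0.021, 1.0, 0.0], [-0.0, 0.0, -1.0]]
wrist_force: [-0.9, -1.5, 0.2]
opening: 0.103
gripper_force: 30.4
```

```bash
python3 -c "
from h import *
av(2)"
```

```text
17.62 pos [0.5464 0.0685 0.1349] yaw 88.77 F [-0.1  -1.   -0.05] M [-0.348  0.016  0.03 ] op 0.096
```

Request:
arm_command:
  motion:
    - {"travel": [0, 0, -0.03], "spin": 0, "gripper": 0}
    - {"travel": [0, 0, -0.06], "spin": 0, "gripper": 0}
    - {"travel": [0, 0, -0.1], "spin": 0, "gripper": 0}
    - {"travel": [0, 0, -0.2], "spin": 0, "gripper": 0}
    - {"travel": [0, 0, -0.35], "spin": 0, "gripper": 0}
    - {"travel": [0, 0, -0.4], "spin": 0, "gripper": 0}
    - {"travel": [0, 0, -0.4], "spin": 0, "gripper": 0}

```text
time_s: 18.5
eef_pos: [0.5466, 0.0685, 0.215]
eef_rot: [[-1.0, 0.021, 0.001], [0.021, 1.0, 0.0], [-0.001, 0.0, -1.0]]
wrist_force: [-0.6, -0.6, -0.6]
opening: 0.1
gripper_force: 30.4
```

```bash
python3 - <<'E'
from h import *
av(2)
S=cams.get_image("side");T=cams.get_image("top");p=monitor.sense()["eef_pos"];u=proj("side",p).astype(int)
cv2.imwrite("pics/c.png",cv2.resize(np.hstack([S[u[1]-30:u[1]+40,u[0]-35:u[0]+35],S[200:270,235:305]]),None,fx=5.5,fy=5.5,interpolation=2)[:,:,::-1])
print(u,need([.472,-.287,.21],np.degrees(0)+88.8))
E
```

```text
18.6 pos [0.5462 0.0685 0.2139] yaw 88.77 F [-0.53 -0.36 -0.81] M [ 0.013 -0.016 -0.021] op 0.099
[262 180] (array([ 0.3315, -1.7846,  0.0184]), np.float64(-0.0006), 'cur yaw', np.float64(88.77))
```

View pics/c.png

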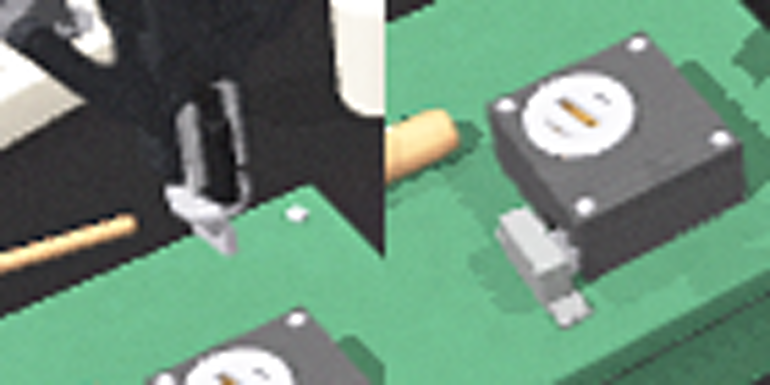

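The right-hand crop shows the empty keyhole with the bolt in the keeper. In the left-hand crop the key hangs in the gripper and may be tilted. I'll check that with projected reference points.

```bash
python3 - <<'E'
from h import *
s=monitor.sense();p=s["eef_pos"];R=s["eef_rot"]
S=cams.get_image("side");T=cams.get_image("top");out=[]
for n,I in(("side",S),("top",T)):
    u=proj(n,p);x0,y0=int(u[0])-22,int(u[1])-25;f=9
    c=cv2.resize(I[y0:y0+50,x0:x0+44],None,fx=f,fy=f,interpolation=2)[:,:,::-1].copy()
    for d,col in((-.0187,(0,0,255)),(0,(0,255,255)),(.0063,(0,255,0)),(.0293,(255,0,255))):
        q=((proj(n,p+R[:,2]*d)-(x0,y0)+.5)*f).astype(int);cv2.circle(c,tuple(map(int,q)),3,col,-1);print(n,d,q)
    out.append(c)
cv2.imwrite("pics/d.png",np.hstack(out))
E
```

```text
side -0.0187 [199 162]
side 0 [210 232]
side 0.0063 [214 254]
side 0.0293 [227 336]
top -0.0187 [200 229]
top 0 [207 235]
top 0.0063 [210 237]
top 0.0293 [218 243]
```

View pics/d.png

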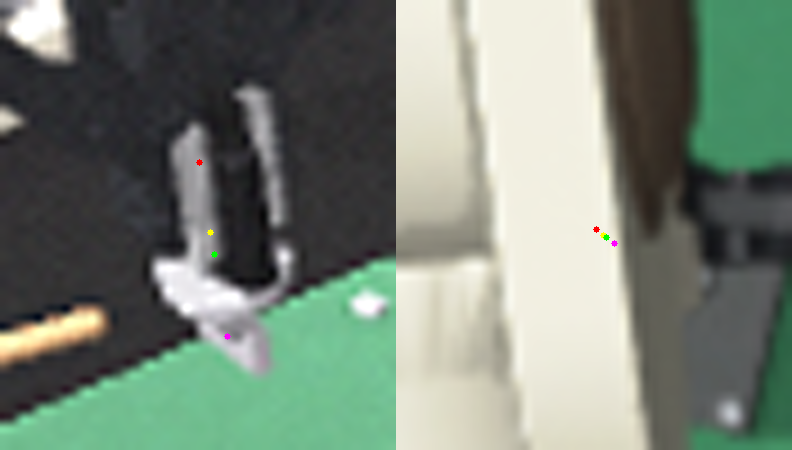

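The collar and bit line up with the vertical (collar centre near (222,280), bit centre near (233,352) in the left panel), so the key hangs upright. The force-free TCP positions put the key axis about 2.6 mm along tool +x. I'm moving to the stand and turning the bit onto the hole's diagonal for clearance.

Request:
arm_command:
  motion:
    - {"travel": [0.04, -0.2, 0], "spin": 0, "gripper": 0}
    - {"travel": [0.08, -0.4, 0], "spin": 0, "gripper": 0}
    - {"travel": [0.12, -0.6, 0], "spin": 0, "gripper": 0}
    - {"travel": [0.16, -0.8, 0], "spin": 0, "gripper": 0}
    - {"travel": [0.2, -1, 0], "spin": 0, "gripper": 0}
    - {"travel": [0.2, -1, 0], "spin": 0, "gripper": 0}

```text
time_s: 19.55
eef_pos: [0.5013, -0.1327, 0.2143]
eef_rot: [[-1.0, 0.025, -0.001], [0.025, 1.0, -0.0], [0.001, -0.0, -1.0]]
wrist_force: [-0.3, 1.1, 0.2]
opening: 0.102
gripper_force: 30.4
```

Request:
arm_command:
  motion:
    - {"travel": [0.05, -0.2, 0], "spin": 0.15, "gripper": 0}
    - {"travel": [0.1, -0.4, 0], "spin": 0.3, "gripper": 0}
    - {"travel": [0.12, -0.6, 0], "spin": 0.45, "gripper": 0}
    - {"travel": [0.12, -0.75, 0], "spin": 0.6, "gripper": 0}
    - {"travel": [0.12, -0.78, 0], "spin": 0.75, "gripper": 0}
    - {"travel": [0.12, -0.78, 0], "spin": 0.9, "gripper": 0}
    - {"travel": [0.12, -0.78, 0], "spin": 1, "gripper": 0}
    - {"travel": [0.12, -0.78, 0], "spin": 1, "gripper": 0}
    - {"travel": [0.12, -0.78, 0], "spin": 1, "gripper": 0}

```text
time_s: 20.68
eef_pos: [0.4749, -0.2857, 0.2145]
eef_rot: [[-0.693, 0.721, -0.0], [0.721, 0.693, 0.0], [0.0, 0.0, -1.0]]
wrist_force: [-0.4, -0.3, -0.3]
opening: 0.098
gripper_force: 30.4
```

```bash
python3 - <<'E'
from h import *
av(2);print(need([.474,-.2894,.086],43.8))
E
```

```text
20.77 pos [ 0.4748 -0.2858  0.2146] yaw 43.87 F [ 0.9   0.1  -0.24] M [ 0.027 -0.015  0.059] op 0.101
(array([-0.0103, -0.0154,  0.643 ]), np.float64(0.0013), 'cur yaw', np.float64(43.86))
```

Descending to just above the hole, with the tip at about z 0.054.

Request:
arm_command:
  motion:
    - {"travel": [-0.01, -0.015, 0.2], "spin": 0, "gripper": 0}
    - {"travel": [-0.01, -0.015, 0.4], "spin": 0, "gripper": 0}
    - {"travel": [-0.01, -0.015, 0.58], "spin": 0, "gripper": 0}
    - {"travel": [-0.01, -0.015, 0.64], "spin": 0, "gripper": 0}
    - {"travel": [-0.01, -0.015, 0.64], "spin": 0, "gripper": 0}
    - {"travel": [-0.01, -0.015, 0.64], "spin": 0, "gripper": 0}

```text
time_s: 21.52
eef_pos: [0.4746, -0.29, 0.0884]
eef_rot: [[-0.692, 0.722, 0.002], [0.722, 0.692, -0.001], [-0.002, 0.001, -1.0]]
wrist_force: [0.5, -0.2, -0.6]
opening: 0.098
gripper_force: 30.4
```

```bash
python3 - <<'E'
from h import *
av(2);print(need([.474,-.2894,.086],43.8))
S=cams.get_image("side")
u=proj("side",[.472,-.2875,.045]);x0,y0=int(u[0])-30,int(u[1])-35
c=cv2.resize(S[y0:y0+65,x0:x0+60],None,fx=9,fy=9,interpolation=2)[:,:,::-1].copy()
for X in([.472,-.2875,.045],[.472,-.2875,.0545],[.472,-.2875,.077]):
    q=((proj("side",X)-(x0,y0)+.5)*9).astype(int);cv2.circle(c,tuple(map(int,q)),3,(255,0,255),-1);print(q)
cv2.imwrite("pics/e.png",c)
E
```

```text
21.62 pos [ 0.4747 -0.29    0.0883] yaw 43.78 F [-0.2  -0.04 -0.73] M [0.022 0.006 0.031] op 0.105
(array([ 0.0045, -0.0001,  0.0114]), np.float64(-0.0006), 'cur yaw', np.float64(43.78))
[281 327]
[285 302]
[295 240]
```

View pics/e.png

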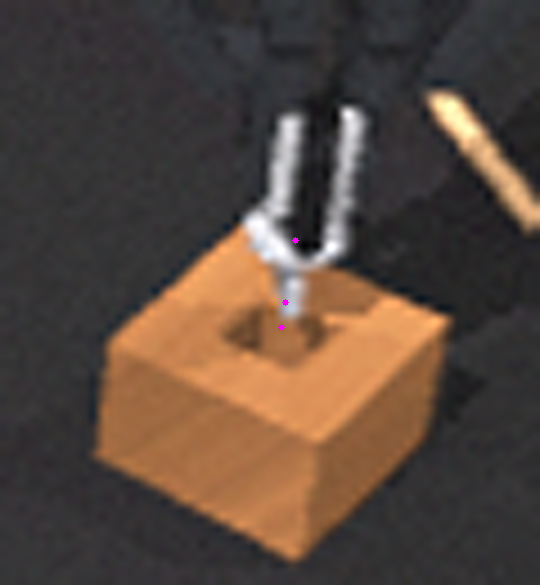

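The crop shows the bit tip at (291,320), directly over the hole centred near (278,335), about 1 mm off to the right. I'll nudge it and lower in steps, watching the force.

Request:
arm_command:
  motion:
    - {"travel": [0.007, 0.003, 0.03], "spin": 0, "gripper": 0}
    - {"travel": [0.007, 0.003, 0.06], "spin": 0, "gripper": 0}
    - {"travel": [0.007, 0.003, 0.085], "spin": 0, "gripper": 0}
    - {"travel": [0.007, 0.003, 0.085], "spin": 0, "gripper": 0}

```text
time_s: 22.18
eef_pos: [0.4731, -0.288, 0.069]
eef_rot: [[-0.692, 0.722, -0.001], [0.722, 0.692, 0.001], [0.001, -0.0, -1.0]]
wrist_force: [0.5, -0.8, -0.7]
opening: 0.1
gripper_force: 30.4
```

```bash
python3 - <<'E'
from h import *
av(2);print(need([.4742,-.2885,.056],43.8))
E
```

```text
22.27 pos [ 0.4733 -0.2881  0.0695] yaw 43.77 F [-0.09  0.04 -0.39] M [ 0.027 -0.013 -0.028] op 0.1
(array([-0.0041,  0.002 ,  0.0684]), np.float64(-0.0007), 'cur yaw', np.float64(43.77))
```

The tip is inside the hole with no contact force. Lowering on.

Request:
arm_command:
  motion:
    - {"travel": [-0.002, 0, 0.025], "spin": 0, "gripper": 0}
    - {"travel": [-0.002, 0, 0.05], "spin": 0, "gripper": 0}
    - {"travel": [-0.002, 0, 0.06], "spin": 0, "gripper": 0}
    - {"travel": [-0.002, 0, 0.06], "spin": 0, "gripper": 0}

```text
time_s: 22.78
eef_pos: [0.4735, -0.2884, 0.0574]
eef_rot: [[-0.692, 0.722, -0.0], [0.722, 0.692, 0.0], [0.0, -0.0, -1.0]]
wrist_force: [-0.2, -0.3, 0.7]
opening: 0.098
gripper_force: 30.4
```

```bash
python3 - <<'E'
from h import *
av(2)
E
```

```text
22.88 pos [ 0.4737 -0.2885  0.0577] yaw 43.77 F [-0.18  0.22  0.34] M [ 0.004 -0.015 -0.008] op 0.1
```

Request:
arm_command:
  motion:
    - {"travel": [0, 0, 0.006], "spin": 0, "gripper": 0}
    - {"travel": [0, 0, 0.01], "spin": 0, "gripper": 0}
    - {"travel": [0, 0, 0.01], "spin": 0, "gripper": 0}

```text
time_s: 23.25
eef_pos: [0.4738, -0.2885, 0.0563]
eef_rot: [[-0.692, 0.722, 0.001], [0.722, 0.692, -0.0], [-0.001, 0.0, -1.0]]
wrist_force: [-1.3, 1.5, 5.3]
opening: 0.097
gripper_force: 31.1
```

```bash
python3 - <<'E'
from h import *
av(2)
E
```

```text
23.35 pos [ 0.4738 -0.2885  0.0562] yaw 43.77 F [-1.13  0.6   5.7 ] M [ 0.162  0.34  -0.003] op 0.099
```

The collar is seated: contact came at the expected height, with 5.7 N. Release slowly and rise.

Request:
arm_command:
  motion:
    - {"travel": [0, 0, 0], "spin": 0, "gripper": 14}
    - {"travel": [0, 0, 0], "spin": 0, "gripper": 20}
    - {"travel": [0, 0, 0], "spin": 0, "gripper": 28}
    - {"travel": [0, 0, 0], "spin": 0, "gripper": 35}
    - {"travel": [0, 0, 0], "spin": 0, "gripper": 35}
    - {"travel": [0, 0, -0.15], "spin": 0, "gripper": 35}
    - {"travel": [0, 0, -0.4], "spin": 0, "gripper": 35}
    - {"travel": [0, 0, -0.7], "spin": 0, "gripper": 35}
    - {"travel": [0, 0, -0.9], "spin": 0, "gripper": 35}
    - {"travel": [0, 0, -0.9], "spin": 0, "gripper": 35}

```text
time_s: 24.6
eef_pos: [0.4747, -0.2891, 0.2393]
eef_rot: [[-0.692, 0.722, 0.005], [0.722, 0.692, -0.003], [-0.006, 0.001, -1.0]]
wrist_force: [0.6, -0.1, 0.3]
opening: 0.349
gripper_force: 0.0
```

```bash
python3 - <<'E'
from h import *
av(2)
S=cams.get_image("side");h=cv2.cvtColor(S,cv2.COLOR_RGB2HSV)
# bow top expected at 24.5+61.5=86 mm, collar top at 50 mm
for X in([.472,-.2875,.086],[.472,-.2875,.068],[.472,-.2875,.05]):
    q=proj("side",X).round().astype(int);print(q,h[q[1]-1:q[1]+2,q[0]-3:q[0]+4,2].tolist())
m=cv2.inRange(h[150:195,370:420],(0,0,150),(180,60,255));ys,xs=np.nonzero(m);print("collar px",len(xs),xs.mean()+370,ys.mean()+150)
b=cv2.inRange(h[150:195,370:420],(0,0,0),(180,255,22));ys,xs=np.nonzero(b);print("black",len(xs),cv2.minAreaRect(np.c_[xs+370,ys+150].astype(np.float32)))
E
```

```text
24.7 pos [ 0.474  -0.2887  0.2361] yaw 43.77 F [-0.12 -0.4  -0.01] M [0.02 0.   0.01] op 0.354
[397 164] [[38, 52, 54, 55, 38, 56, 55], [43, 52, 52, 54, 47, 54, 54], [38, 44, 53, 48, 48, 52, 53]]
[396 170] [[135, 39, 39, 39, 38, 36, 38], [128, 35, 23, 39, 38, 38, 122], [111, 28, 29, 42, 39, 38, 111]]
[395 175] [[255, 186, 72, 32, 36, 28, 59], [248, 178, 67, 29, 36, 28, 92], [247, 253, 133, 30, 33, 31, 135]]
collar px 43 394.2325581395349 177.25581395348837
black 2 ((396.5, 178.0), (1.0, 0.0), 180.0)
```

The collar sits at (394,177), on the stand's hole, and the bow rises straight above it at columns 394–398. Handing in.

```bash
python3 -c "
from rig import robot
print(robot.finish_job())"
```

```text
the job is handed in; nothing more can be done
None
```

The chest is locked and the job is handed in with no verdict returned: the key went clockwise to a clear hard stop at about 0.25 N m, came out at a cw angle near -0.19 rad, and now stands seated and upright in its stand.

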